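# Switch the vial roller off, close its guard gate and drop the latch

### The arm

A 6-joint arm with a two-finger parallel gripper is mounted at the origin on a cart in front of the work surface, level with it; the furniture and walls round the work are solid. World frame = base frame: x ahead of the robot, y to its left, z up, the work surface at z = 0. Lengths are in m, angles in rad, forces in N, time in s.
With the tool pointing down it reaches from about 0.425 to 0.95 m from the base axis. Payload 3.5 kg.
Tool frame: the origin (TCP) lies at the very end of the fingers, on their centre line; the grasp point (between the pads) lies 19 mm behind it; z points along the fingers, x is the direction in which the jaws open and shut, and the axes are right-handed (so a half turn about z gives the same grasp; the last joint's range is limited). The gripper opens to 85 mm and grips with 20 to 120 N. Pads are 22 mm wide; open, the fingers measure 114 mm over their backs; the gripper's body (76 mm by 85 mm) begins 54 mm behind the grasp point. The pads swing forward as they close: fully open they stand 13 mm farther back than shut.
Start: joints at [0.95, 0.286, 1.577, -0, 1.279, -0.15], TCP at [0.306, 0.602, 0.231] pointing down, gripper open.
Joint ranges: [-2.77, 2.77], [-0.9, 2.22], [0.21, 2.48], [-1.53, 4.67], [0.24, 2.81], [-2.84, 2.84]. Speed limits (rad/s): [2.79, 2.79, 3.14, 3.14, 3.14, 3.14].

### API

Orientations are given as a unit quaternion [x, y, z, w].
In Python, from cell import robot gives the robot as it stands. The module is installed in compiled form; this text tells all that it offers.
- The arm moves only by the tool step_arm, never from a script. Its argument "series" is a list of rows, each a list of 7 numbers: the shift along the tool's x, y, z in m, then the turn, a rotation vector about the tool's x, y, z in rad, then the finger opening in m, from 0 to 0.0854. A call has exactly 5 rows; each row is the pose to reach, as a shift and turn from the pose measured when the call began, along the tool's axes at that moment; what a row does not reach only later rows make up. A row lasts 1/10 s, in which the tool goes at most 50 mm and 8.59 degrees, less where a joint would pass 70% of its speed; a pose out of reach is approached as far as the arm can. A call with a gripper value outside its range is refused whole. The fingers move at their own pace and stop on an object; the grip force is fixed at half the most. Time passes only in rows, so rows that repeat a pose let the fingers close, or fill a call up. It gives the time, the measured TCP pose, the force and the opening at its end, in the units of the state.
- robot.get_state(): the state, without advancing time (a new reading comes with each control period).
- robot.grab_frame(name): name is "scene" or "top" or "wrist"; returns a dict with "img" (400x640x3 uint8, red, green, blue), "intrinsics" (3x3 intrinsics, pixels), "dist_coeffs" ([k1, k2, p1, p2, k3] as OpenCV has them; the pictures are not rectified), "cam_to_world" (4x4, takes a point from camera to world coordinates). Camera axes: x right, y up, looking along -z (the intrinsics and any distortion apply to the point x, -y, -z); pixel columns grow to the right and rows downward; lengths in m; the calibration is good to about 2 mm. A picture is of the moment at which its call begins. There is no depth.
- robot.finish_job(): hands the job in, once; it reports no verdict.
The state is a dict: "t": time; "joint_pos": joint angles; "qd": joint speeds; "effort": joint torques, N m; "tool_pos": TCP position; "tcp_rot": TCP orientation; "contact_force": force on the tool from outside, world axes, zero at the start; "moment": the same for the moment, N m; "grip_width": opening from 0.0 (shut) to 1.0 (fully open).
Only numpy, scipy, OpenCV 4.12 (cv2) and the standard library are available. Lean on these libraries where they do the work, as an engineer would, in place of code of your own. Each camera call takes 0.05 s, during which the arm holds its last target. There are 200 camera calls.

### The job

The vial roller was opened with its toggle still thrown to a run position, so it would start again as soon as the gate shuts. First set the toggle upright to its centre off position, then lift the gravity latch bar (pressing down its thumb plate raises the nose), swing the gate fully closed and let the bar drop into the keeper's notch, so that the gate is held. Leave the things standing round the roller where they are.

Things in the scene. Friction and masses are not known exactly. Their poses are not given: they have to be found in the camera images.
- roller: Bench vial roller, fixed: white housing 160 mm deep, 245 mm wide, 50 mm high, two black rollers under a clear hood (top at 138 mm); at its right end a control pod, 82 mm wide, top at 70 mm. Origin under its middle, on the bench; x points from its open front to its back, y to its left seen from the front. Turned by up to 15 degrees.
- switch (a joint): Steel bat toggle on the pod, swinging along the roller's y. 0 = upright, centre off; +0.40 rad = end stop leaning right (-y), as found; -0.40 = leaning left. Ball detent: within 0.15 rad of upright it settles to the centre by itself, farther out it snaps to that side's end. At the tip it takes about 3.5 N to leave an end and 2 N to leave the centre.
- switch_tip (a point): Point on the toggle lever's axis 42 mm above its pivot. The lever is 10 to 12 mm thick here and ends 6 mm above this point.
- switch_pivot (a point): Pivot of the toggle, level with the pod's top, 70 mm above the bench. Nothing else on the pod is higher than 20 mm; the hood's side is 60 mm to the left.
- gate (a joint): Front gate: clear pane in an aluminium frame, 200 mm wide, 56 to 138 mm above the bench, 7 mm thick, on an upright hinge at the roller's front left corner. 0 = closed, at its stop; grows (to 0.75 rad) as its right end swings outward to the front. It stays where it is left; about 1 N pushes it.
- gate_hinge (a point): Point on the gate's hinge axis, 118 mm above the bench (height of the latch pivot). Axes turn with the gate: x = inward normal (the roller's x when closed), -y = along the gate from hinge to free end, z up.
- latch (a joint): Gravity latch bar on the gate's outer face, a see-saw: flat 8 mm thick, 20 mm tall, 153 mm long, pivot 165 mm from the gate hinge, outer face 17 mm outside the hinge axis. 0 = level, at rest; grows to 0.50 rad (stop) as the nose (right end) rises and the thumb plate (left) goes down. Nose-heavy: 0.4 to 0.6 N on the plate lifts it, let go it falls back. The nose clears the keeper's outer lug above 0.24 rad.
- thumb_plate (a point): Middle of the top face of the latch's thumb plate, 55 mm from the latch pivot towards the hinge, 112 mm above the bench when level; 40 mm along the bar, 35 mm outward, 4 mm thick. The bar stands 16 mm above the plate along its inner edge, its outer face 18 mm inward of this point: a fingertip can press the plate down and push the gate inward on the bar. Axes: the bar's (x inward).
- latch_nose (a point): Middle of the latch bar's nose, 68 mm from the latch pivot, 10 mm above the bar's lower edge; the bar ends 9 mm farther out.
- keeper_notch (a point): Middle of the floor of the keeper's notch, on the roller's right front post. Open upward, 15 mm wide along the roller's x; outer lug 14 mm high, 8 mm thick, square, without a ramp (an unlifted bar strikes it and the gate stops about 0.09 rad short); inner lug 26 mm high. Gate closed and bar down: the nose lies in the notch 2 mm above its floor.
- vial_tan: Bystander: vial with a tan body and black cap, 27 mm wide, 52 mm tall, standing; origin at the centre of its foot.
- vial_blue: Bystander: white vial with a dark blue cap, 28 mm wide, 52 mm tall, standing; origin at the centre of its foot.
- vial_white: Bystander: white vial with a white cap, 29 mm wide, 48 mm tall, standing; origin at the centre of its foot.
- timer: Bystander: flat white bench timer, 62 x 68 x 20 mm; origin under its centre.
- stir_bar: Bystander: white rod-shaped stir bar lying down, 32 mm long, 8 mm thick; origin under its centre.
- tweezers: Bystander: steel tweezers lying flat, 127 x 15 x 8 mm; origin under their centre.
- marker_black: Bystander: black and white marker pen lying down, 130 mm long, 17 mm thick; origin under its centre.
- tape_roll: Bystander: cream tape roll lying flat, 69 mm wide, 19 mm tall; origin under its centre.

How it is judged:
By the outcome, as a careful person would: the job done as asked, in the order asked, and still so for the second after the job is handed in, with the robot touching nothing.
It also fails if it takes over 53 s, if anything falls off the work surface, if the arm or the gripper's body presses on something with over 40 N, if the wrist force passes 120 N, or if a joint passes its speed limit or range.

## Working session

There is one attempt and no reset: what is moved stays moved. The work goes in short steps, Python scripts to look and compute and a tool call to move; the robot and the scene stay as the last step left them, time stands still between calls to the robot, and variables do not carry over. Pictures are saved under pics/ and viewed, about 8 in all and at most 12, crops included, and the job is handed in when it is done.

Besides the shell and the picture viewer there is one more tool, called after "Emit:" as a command line: name --pt "numbers of a row" for each row, then --argument value for the rest. step_arm: Moves the arm, as the interface text tells. Its arguments: {"type":"object","properties":{"series":{"type":"array","items":{"type":"array","items":{"type":"number"}}}},"required":["series"]}

```bash
mkdir -p pics
cat > h.py <<'E'
import numpy as np, cv2
from scipy.spatial.transform import Rotation as R
from cell import robot
def grab(n,f=None):
    d=robot.grab_frame(n)
    if f: cv2.imwrite('pics/'+f,cv2.cvtColor(d['img'],cv2.COLOR_RGB2BGR))
    return d
def ray(d,px):
    p=cv2.undistortPoints(np.array([[px]],float),np.array(d['intrinsics']),np.array(d['dist_coeffs']))[0,0]
    T=np.array(d['cam_to_world']); return T[:3,3],T[:3,:3]@np.array([p[0],-p[1],-1])
def atz(d,px,z):
    o,v=ray(d,px); return o+v*(z-o[2])/v[2]
def proj(d,P):
    T=np.array(d['cam_to_world']); q=(np.atleast_2d(P)-T[:3,3])@T[:3,:3]; q=q*[1,-1,-1]
    return cv2.projectPoints(q.astype(float),np.zeros(3),np.zeros(3),np.array(d['intrinsics']),np.array(d['dist_coeffs']))[0][:,0]
E
python3 - <<'E'
from h import *
import pickle
D={n:grab(n,n+'0.png') for n in('scene','top')}
pickle.dump(D,open('d0.pkl','wb'))
for n in D: print(n,np.round(D[n]['cam_to_world'],3).tolist(),D[n]['intrinsics'])
print(robot.get_state())
E
```

```text
scene [[0.714, 0.374, -0.592, -0.08], [-0.7, 0.402, -0.59, -0.693], [0.017, 0.835, 0.549, 0.721], [0.0, 0.0, 0.0, 1.0]] [[471.8346736    0.         322.14679847]
 [  0.         471.8346736  200.62124718]
 [  0.           0.           1.        ]]
top [[-0.005, 0.987, -0.162, 0.413], [-1.0, -0.006, -0.004, -0.027], [-0.005, 0.162, 0.987, 1.138], [0.0, 0.0, 0.0, 1.0]] [[504.29257218   0.         317.25721989]
 [  0.         504.29257218 199.51734042]
 [  0.           0.           1.        ]]
{'t': 0.1, 'joint_pos': array([ 9.49956280e-01,  2.87113820e-01,  1.57802872e+00,  1.19820236e-05,
        1.27859454e+00, -1.50012546e-01]), 'qd': array([-0.00021686, -0.00043995, -0.0028324 , -0.00096454,  0.00131897,
       -0.00055308]), 'effort': array([ 1.51076460e-03, -4.07293797e+01, -2.93700475e+01, -1.37471329e-04,
        3.39698017e-03, -9.29788854e-06]), 'tool_pos': array([0.30582714, 0.60108029, 0.23006202]), 'tcp_rot': array([ 8.52533084e-01,  5.22672164e-01, -9.89818496e-04,  4.12229055e-04]), 'contact_force': array([ 0.0681503 , -0.34852438, -0.24115606]), 'moment': array([ 0.00644337, -0.02816661,  0.01856139]), 'grip_width': 1.0008800215987517}
```

View pics/top0.png

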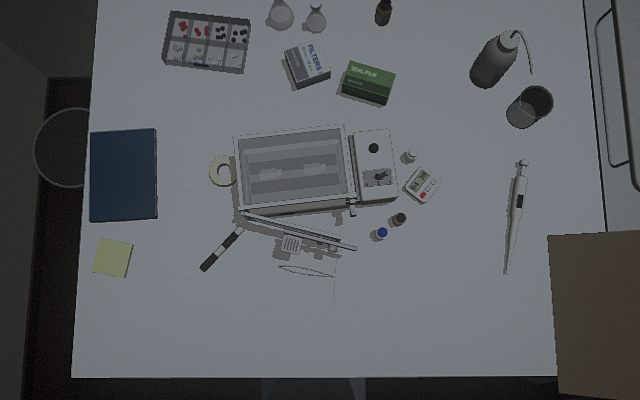

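View pics/scene0.png

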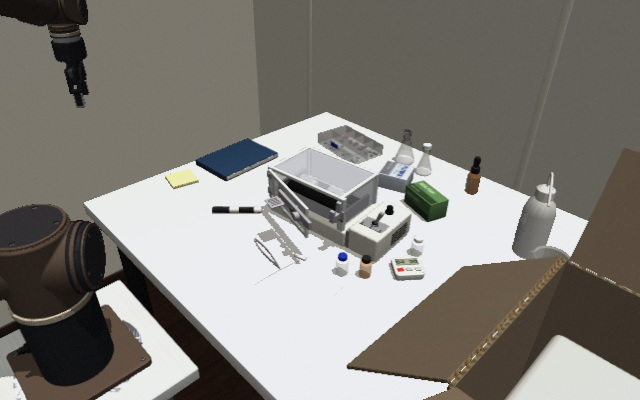

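The top view shows the roller with its hood at px (237-350, 125-210), the pod at (355-397, 130-205), the toggle near (380, 176) and the open gate from (243, 212) to (357, 249). The thumb plate is near (290, 243). I'll enlarge both views to get landmarks.

Run:
```python
from h import *
import pickle
D=pickle.load(open('d0.pkl','rb'))
g=lambda im:np.uint8(255*(im/255.)**.6)
a=D['top']['img'][115:265,225:425]; b=D['scene']['img'][140:290,235:435]
a=cv2.resize(g(a),(800,600),interpolation=cv2.INTER_CUBIC); b=cv2.resize(b,(800,600),interpolation=cv2.INTER_CUBIC)
for im,n in((a,'ta.png'),(b,'sb.png')): cv2.imwrite('pics/'+n,im[:,:,::-1])
```

```text
(no output)
```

View pics/ta.png

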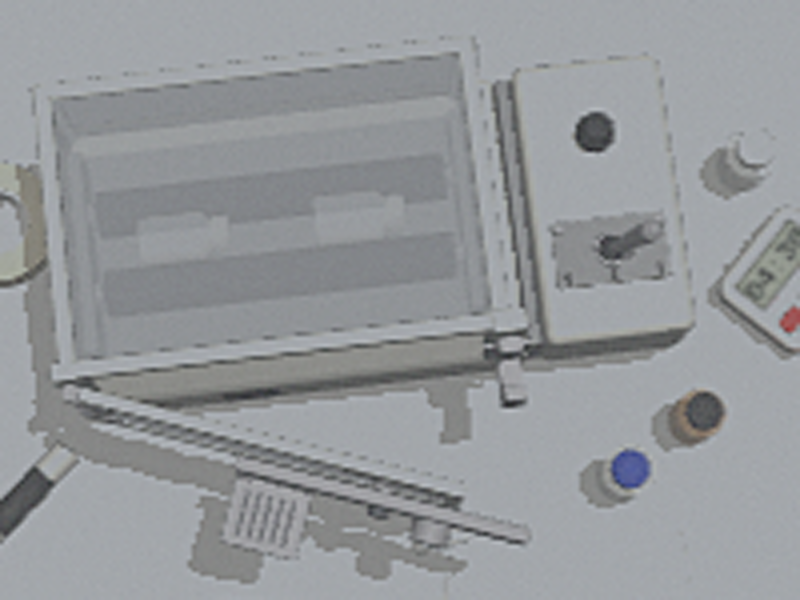

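View pics/sb.png

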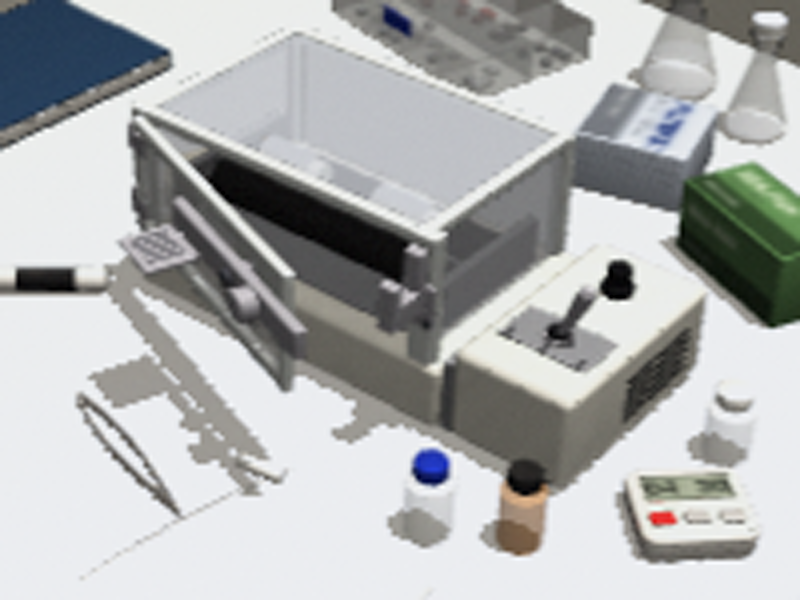

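The enlarged crops show the toggle leaning right, with its pivot at top crop (610, 245) and tip at (650, 232). The thumb plate's centre is at (267, 517), the gate's top runs from (75, 392) to (460, 500), the bar's end is at (528, 535) and the keeper's lugs are at (512, 345) and (512, 385).

Run:
```python
from h import *
import pickle
D=pickle.load(open('d0.pkl','rb'))
T=lambda u,v,z: atz(D['top'],(225+u/4-.4,115+v/4-.4),z)
pts=dict(hBL=(40,85,.138),hBR=(475,40,.138),hFL=(60,378,.138),hFR=(525,322,.138),pBL=(515,70,.07),pBR=(655,57,.07),pFR=(690,328,.07),pFL=(533,345,.07),
piv=(610,247,.07),tip=(652,230,.114),gh=(72,392,.138),ge=(462,497,.138),plate=(267,517,.112),nose=(530,538,.128),keepOut=(513,375,.118))
W={k:T(*v) for k,v in pts.items()}
for k,v in W.items(): print(k,np.round(v,4))
yaw=lambda a,b:np.degrees(np.arctan2(*(W[b]-W[a])[1::-1]))
print('yaws',yaw('hBL','hBR')+90,yaw('pBL','pBR')+90,yaw('hBL','hFL')-180,yaw('pBR','pFR')-180,yaw('pBL','pFL')-180,'gate',yaw('gh','ge')+90)
S=D['scene']
# scene triangulation of some points
def tri(a,b):
    o1,v1=ray(D['top'],(225+a[0]/4-.4,115+a[1]/4-.4)); o2,v2=ray(S,(235+b[0]/4-.4,140+b[1]/4-.4))
    s=np.linalg.lstsq(np.c_[v1,-v2],o2-o1,rcond=None)[0]; p,q=o1+v1*s[0],o2+v2*s[1]; return np.round((p+q)/2,4),np.round(np.linalg.norm(p-q)*1e3,1)
for n,a,b in [('piv',(610,247),(562,337)),('tip',(655,228),(588,290)),('plate',(267,517),(160,248)),('nose',(530,535),(303,340)),('gateEndTop',(462,497),(295,275)),('podFR',(690,328),(572,405)),('podBR',(655,57),(705,292)),('blue',(631,468),(431,465)),('tan',(703,410),(524,476)),('hFR',(525,322),(440,236)),('hFL',(60,378),(135,112))]: print(n,*tri(a,b))
```

```text
hBL [0.7104 0.1464 0.138 ]
hBR [ 0.7329 -0.0773  0.138 ]
hFL [0.5583 0.1331 0.138 ]
hFR [ 0.5854 -0.1004  0.138 ]
pBL [ 0.7374 -0.1024  0.07  ]
pBR [ 0.7444 -0.1794  0.07  ]
pFR [ 0.5934 -0.1939  0.07  ]
pFL [ 0.5846 -0.1095  0.07  ]
piv [ 0.638 -0.152  0.07 ]
tip [ 0.6376 -0.1689  0.114 ]
gh [0.5512 0.1269 0.138 ]
ge [ 0.4975 -0.0677  0.138 ]
plate [0.4901 0.0305 0.112 ]
nose [ 0.4777 -0.1018  0.128 ]
keepOut [ 0.5614 -0.0953  0.118 ]
yaws 5.739990904342349 5.152944242727187 -354.97114601273563 -354.50137139805963 -357.3421202658706 gate -15.409747477298097
piv [ 0.6379 -0.1522  0.0738] 1.7
tip [ 0.6374 -0.1695  0.1165] 1.7
plate [0.4898 0.0304 0.1144] 0.4
nose [ 0.4793 -0.1019  0.1244] 0.4
gateEndTop [ 0.4996 -0.0694  0.1403] 5.8
podFR [ 0.5946 -0.195   0.0713] 3.7
podBR [ 0.744  -0.1789  0.0694] 1.6
blue [ 0.5197 -0.1623  0.0516] 0.9
tan [ 0.5512 -0.2024  0.0501] 0.8
hFR [ 0.5851 -0.1005  0.1428] 1.3
hFL [0.5576 0.134  0.1363] 2.3
```

```bash
cat >> h.py <<'E'
def plan(p,head):
    s=robot.get_state(); R0=R.from_quat(s['tcp_rot'])
    c,n=np.cos(np.radians(head)),np.sin(np.radians(head))
    Rt=R.from_matrix(np.array([[c,n,0],[n,-c,0],[0,0,-1]]))
    print('t',round(s['t'],2),'shift',np.round(R0.inv().apply(np.array(p)-s['tool_pos']),4),'turn',np.round((R0.inv()*Rt).as_rotvec(),3),'F',np.round(s['contact_force'],2),'p',np.round(s['tool_pos'],4))
E
python3 -c "
from h import *
plan((.637,-.1515,.2),95.4)"
```

```text
t 0.1 shift [-0.5204  0.6365  0.031 ] turn [-0.001  0.002 -0.565] F [ 0.07 -0.35 -0.24] p [0.3058 0.6011 0.2301]
```

Emit:
step_arm --pt "-0.52 0.636 0.03 0 0 -0.565 0.06" --pt "-0.52 0.636 0.03 0 0 -0.565 0.06" --pt "-0.52 0.636 0.03 0 0 -0.565 0.06" --pt "-0.52 0.636 0.03 0 0 -0.565 0.06" --pt "-0.52 0.636 0.03 0 0 -0.565 0.06"

```text
t: 0.6
tool_pos: [0.4058, 0.3732, 0.2216]
tcp_rot: [0.672, 0.741, -0.001, 0.0]
contact_force: [0.6, -0.4, -0.8]
grip_width: 0.702
```

```bash
python3 -c "
from h import *
plan((.637,-.1515,.2),95.4)"
```

```text
t 0.6 shift [-0.5446  0.1793  0.0224] turn [-0.002  0.002  0.003] F [ 0.64 -0.42 -0.83] p [0.4058 0.3732 0.2216]
```

Emit:
step_arm --pt "-0.544 0.179 0.022 0 0 0 0.06" --pt "-0.544 0.179 0.022 0 0 0 0.06" --pt "-0.544 0.179 0.022 0 0 0 0.06" --pt "-0.544 0.179 0.022 0 0 0 0.06" --pt "-0.544 0.179 0.022 0 0 0 0.06"

```text
t: 1.1
tool_pos: [0.5062, 0.1444, 0.2123]
tcp_rot: [0.672, 0.741, -0.002, -0.0]
contact_force: [0.4, 0.7, 0.7]
grip_width: 0.702
```

```bash
python3 -c "
from h import *
plan((.637,-.1515,.2),95.4)"
```

```text
t 1.1 shift [-0.3071  0.1015  0.0127] turn [-0.002  0.002  0.003] F [0.4  0.65 0.69] p [0.5062 0.1444 0.2123]
```

Emit:
step_arm --pt "-0.307 0.1015 0.012 0 0 0 0.06" --pt "-0.307 0.1015 0.012 0 0 0 0.06" --pt "-0.307 0.1015 0.012 0 0 0 0.06" --pt "-0.307 0.1015 0.012 0 0 0 0.06" --pt "-0.307 0.1015 0.012 0 0 0 0.06"

```text
t: 1.6
tool_pos: [0.6068, -0.0843, 0.2029]
tcp_rot: [0.672, 0.74, -0.002, -0.0]
contact_force: [1.0, 0.5, -0.2]
grip_width: 0.7
```

Emit:
step_arm --pt "-0.07 0.0232 0.003 0 0 0 0.06" --pt "-0.07 0.0232 0.003 0 0 0 0.06" --pt "-0.07 0.0232 0.003 0 0 0 0.06" --pt "-0.07 0.0232 0.003 0 0 0 0.06" --pt "-0.07 0.0232 0.003 0 0 0 0.06"

```text
t: 2.1
tool_pos: [0.6361, -0.1505, 0.1995]
tcp_rot: [0.672, 0.741, -0.002, -0.001]
contact_force: [-0.2, -0.6, -0.9]
grip_width: 0.705
```

```bash
python3 -c "
from h import *
plan((.637,-.1515,.2),95.4)
d=grab('wrist'); 
c,s=np.cos(np.radians(5.4)),np.sin(np.radians(5.4))
y=np.array([-s,c,0]);pv=np.array([.637,-.1515,.07])
im=d['img'][:,:,::-1].copy()
for p,col in ((pv,(0,255,0)),(pv-y*.0187+[0,0,.0442],(0,0,255)),(pv+[0,0,.048],(255,0,0))):
    u=proj(d,p)[0];print(u);cv2.drawMarker(im,tuple(int(round(v)) for v in u),col,0,8,1)
cv2.imwrite('pics/w1.png',im)
"
```

```text
t 2.1 shift [-0.0011  0.0008 -0.0005] turn [-0.004  0.001  0.003] F [-0.23 -0.6  -0.92] p [ 0.6361 -0.1505  0.1995]
[312.53307329 193.75393148]
[289.03272961 207.13855601]
[312.31574268 208.61188406]
```

View pics/w1.png

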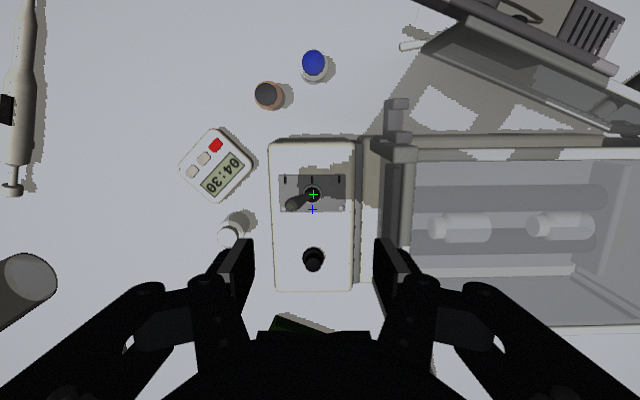

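The wrist view confirms the estimate: the pivot marker sits on the boot at (312, 194) and the predicted leaning tip lies on the lever end at (289, 207). I'll descend over the lever and close the jaws centred on the pivot.

Emit:
step_arm --pt "-0.001 0.001 0.02 0 0 0 0.06" --pt "-0.001 0.001 0.045 0 0 0 0.06" --pt "-0.001 0.001 0.07 0 0 0 0.06" --pt "-0.001 0.001 0.09 0 0 0 0.06" --pt "-0.001 0.001 0.1015 0 0 0 0.06"

```text
t: 2.65
tool_pos: [0.6357, -0.1494, 0.0963]
tcp_rot: [0.671, 0.742, -0.002, -0.002]
contact_force: [-0.9, -1.3, -0.2]
grip_width: 0.703
```

Emit:
step_arm --pt "0 0 0 0 0 0 0.05" --pt "0 0 0 0 0 0 0.04" --pt "0 0 0 0 0 0 0.03" --pt "0 0 0 0 0 0 0.022" --pt "0 0 0 0 0 0 0.016"

```text
t: 3.15
tool_pos: [0.6372, -0.1521, 0.0996]
tcp_rot: [0.671, 0.741, -0.002, 0.001]
contact_force: [-0.6, 1.2, 0.5]
grip_width: 0.19
```

Emit:
step_arm --pt "0 0 0 0 0 0 0.014" --pt "0 0 0 0 0 0 0.014" --pt "0 0 0 0 0 0 0.014" --pt "0 0 0 0 0 0 0.014" --pt "0 0 0 0 0 0 0.014"

```text
t: 3.65
tool_pos: [0.6371, -0.1515, 0.0994]
tcp_rot: [0.671, 0.741, -0.002, 0.001]
contact_force: [0.5, -0.9, -0.8]
grip_width: 0.166
```

```bash
python3 -c "
from h import *
plan((.637,-.1515,.098),95.4); print(robot.get_state()['grip_width'])"
```

```text
t 3.65 shift [ 0.0001 -0.0001  0.0014] turn [-0.002  0.003  0.005] F [ 0.45 -0.94 -0.83] p [ 0.6371 -0.1515  0.0994]
0.16634125644451986
```

Emit:
step_arm --pt "0 0 0 0 0 0 0.03" --pt "0 0 0 0 0 0 0.045" --pt "0 0 0 0 0 0 0.045" --pt "0 0 -0.02 0 0 0 0.045" --pt "0 0 -0.05 0 0 0 0.045"

```text
t: 4.15
tool_pos: [0.6355, -0.1507, 0.147]
tcp_rot: [0.671, 0.741, -0.003, -0.002]
contact_force: [0.6, 0.1, 0.6]
grip_width: 0.525
```

Emit:
step_arm --pt "0 0 -0.04 0 0 0 0.045" --pt "0 0 -0.07 0 0 0 0.03" --pt "0 0 -0.07 0 0 0 0" --pt "0 0 -0.07 0 0 0 0" --pt "0 0 -0.07 0 0 0 0"

```text
t: 4.65
tool_pos: [0.635, -0.1503, 0.2149]
tcp_rot: [0.671, 0.741, -0.003, -0.004]
contact_force: [-0.3, -0.8, -0.5]
grip_width: 0.001
```

```bash
python3 -c "
from h import *
import pickle
d=grab('wrist'); pickle.dump(d,open('w2.pkl','wb'))
c,s=np.cos(np.radians(5.4)),np.sin(np.radians(5.4))
X=np.array([c,s,0]);y=np.array([-s,c,0]);pv=np.array([.637,-.1515,.07]); h=np.array([.552,.127,0])
im=d['img'][:,:,::-1].copy()
ps=np.radians(-15.4);gx=np.array([np.cos(ps),np.sin(ps),0]);gy=np.array([-np.sin(ps),np.cos(ps),0])
for p,col in ((pv,(0,255,0)),(pv+[0,0,.048],(255,0,0)),(h-gy*.11-gx*.035+[0,0,.112],(0,0,255)),(h-gy*.165-gx*.017+[0,0,.118],(0,255,255)),(h-gy*.242-gx*.017+[0,0,.128],(255,0,255))):
    u=proj(d,p)[0];print(u);cv2.drawMarker(im,tuple(int(round(v)) for v in u),col,0,8,1)
cv2.imwrite('pics/w2.png',im)
plan((.637,-.1515,.22),95.4)
"
```

```text
[312.05163549 191.94196621]
[311.84983619 205.2061752 ]
[567.27614796  40.41570645]
[498.25733676  32.78445131]
[408.33923853 -16.94649872]
t 4.7 shift [-0.0014  0.0019 -0.0055] turn [-0.011 -0.001  0.005] F [-0.02  0.34 -1.15] p [ 0.6349 -0.1503  0.2145]
```

View pics/w2.png

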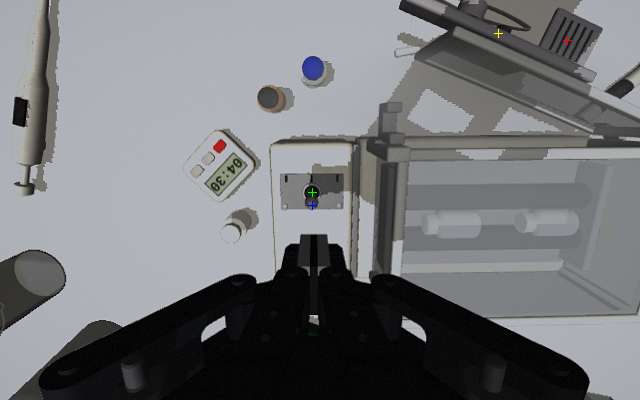

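The toggle now stands upright: its tip and pivot markers line up at (312, 192-205). The thumb plate, near (572, 40), matches my model to a few mm. Next I'll go above it with the fingers shut.

```bash
python3 -c "
from h import *
plan((.49,.032,.19),74.6)"
```

```text
t 4.7 shift [ 0.1956 -0.1259  0.0261] turn [-0.011  0.001  0.368] F [-0.02  0.34 -1.15] p [ 0.6349 -0.1503  0.2145]
```

Emit:
step_arm --pt "0.196 -0.126 0.026 -0.011 0.001 0.368 0" --pt "0.196 -0.126 0.026 -0.011 0.001 0.368 0" --pt "0.196 -0.126 0.026 -0.011 0.001 0.368 0" --pt "0.196 -0.126 0.026 -0.011 0.001 0.368 0" --pt "0.196 -0.126 0.026 -0.011 0.001 0.368 0"

```text
t: 5.2
tool_pos: [0.4866, 0.0344, 0.1875]
tcp_rot: [0.795, 0.606, -0.001, -0.002]
contact_force: [1.1, -0.5, -0.9]
grip_width: -0.004
```

```bash
python3 -c "
from h import *
plan((.49,.032,.13),74.6)"
```

```text
t 5.2 shift [-0.0014  0.0042  0.0575] turn [-0.005 -0.     0.   ] F [ 1.06 -0.47 -0.88] p [0.4866 0.0344 0.1875]
```

Emit:
step_arm --pt "-0.0015 0.004 0.02 -0.005 0 0 0" --pt "-0.0015 0.004 0.035 -0.005 0 0 0" --pt "-0.0015 0.004 0.047 -0.005 0 0 0" --pt "-0.0015 0.004 0.047 -0.005 0 0 0" --pt "-0.0015 0.004 0.047 -0.005 0 0 0"

```text
t: 5.7
tool_pos: [0.4898, 0.0318, 0.1401]
tcp_rot: [0.796, 0.606, -0.0, -0.0]
contact_force: [-0.4, 1.0, 0.3]
grip_width: -0.002
```

```bash
python3 -c "
from h import *
a=grab('wrist')['img'];s=grab('scene')['img'][150:300,210:410]
im=np.hstack([cv2.resize(a[:,120:520],(400,400)),cv2.resize(s,(400,400*150//200)).copy() if 0 else cv2.resize(s[:,25:175],(400,400),interpolation=cv2.INTER_CUBIC)])
cv2.imwrite('pics/w3.png',im[:,:,::-1])
plan((.49,.032,.096),74.6)"
```

```text
t 5.8 shift [ 0.0002 -0.0007  0.0452] turn [ 0.001 -0.    -0.   ] F [ 0.77 -0.31  0.4 ] p [0.4905 0.0316 0.1412]
```

View pics/w3.png

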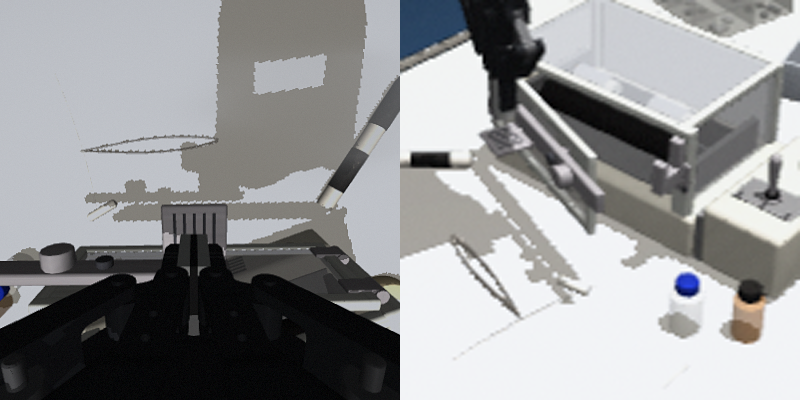

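The wrist view shows the shut fingertips centred over the thumb plate (x about 195), clear of the bar. I'll press down.

Emit:
step_arm --pt "0 -0.001 0.015 0 0 0 0" --pt "0 -0.001 0.028 0 0 0 0" --pt "0 -0.001 0.034 0 0 0 0" --pt "0 -0.001 0.04 0 0 0 0" --pt "0 -0.001 0.045 0 0 0 0"

```text
t: 6.3
tool_pos: [0.4898, 0.0318, 0.0959]
tcp_rot: [0.796, 0.606, 0.001, 0.0]
contact_force: [0.2, -0.1, 1.3]
grip_width: 0.001
```

```bash
python3 -c "
from h import *
s=grab('scene')['img'][160:260,250:350];t=grab('top')['img'][160:260,265:365]
im=np.hstack([cv2.resize(s,(400,400),interpolation=cv2.INTER_CUBIC),cv2.resize(t,(400,400),interpolation=cv2.INTER_CUBIC)])
cv2.imwrite('pics/w4.png',im[:,:,::-1])
plan((.49,.032,.096),74.6)"
```

```text
t 6.4 shift [ 0.0002  0.0007 -0.0005] turn [-0. -0. -0.] F [-0.58 -0.17  0.25] p [0.4892 0.032  0.0955]
```

View pics/w4.png

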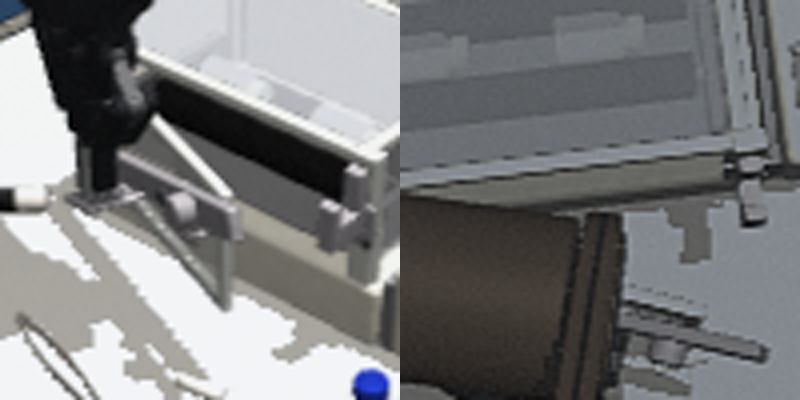

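The scene crop shows the bar tilted with its nose up, ending at about (240, 222). I'll measure the lift and plan the closing arc.

```bash
cat >> h.py <<'E'
HINGE=np.array([.552,.127,0])
def arc(rows,z):
    "rows: (gate yaw deg, outward m); tool 108 mm along the gate"
    s=robot.get_state(); R0=R.from_quat(s['tcp_rot'])
    for yaw,o in rows:
        a=np.radians(yaw); gx=np.array([np.cos(a),np.sin(a),0]); gy=np.array([-np.sin(a),np.cos(a),0])
        p=HINGE-.108*gy-o*gx; p[2]=z
        Rt=R.from_matrix(np.c_[gy,gx,[0,0,-1]])
        print(np.round(np.r_[R0.inv().apply(p-s['tool_pos']),(R0.inv()*Rt).as_rotvec()],4).tolist())
    d=s['tool_pos']-HINGE; print('t',round(s['t'],2),'F',np.round(s['contact_force'],1),'p',np.round(s['tool_pos'],4))
E
python3 -c "
from h import *
d=grab('scene')
a=np.radians(-15.4); gx=np.array([np.cos(a),np.sin(a),0]); gy=np.array([-np.sin(a),np.cos(a),0])
for th in (0,.2,.3,.4,.5):
    print(th,proj(d,HINGE-gy*(.165+.077*np.cos(th))-gx*.017+np.array([0,0,.118+.077*np.sin(th)]))[0])
arc([(-15.4,.031),(-15,.028),(-13.5,.028),(-12,.028),(-10.5,.028)],.0955)
"
```

```text
0 [307.66373822 228.49048204]
0.2 [307.33100522 222.30234072]
0.3 [306.91383876 218.96982735]
0.4 [306.33353464 215.52907731]
0.5 [305.59607129 212.0208627 ]
[0.0002, 0.004, 0.0004, 0.0006, -0.0004, -0.0003]
[0.0, 0.0078, 0.0004, 0.0006, -0.0004, -0.0073]
[-0.0006, 0.0106, 0.0004, 0.0006, -0.0003, -0.0334]
[-0.0012, 0.0135, 0.0004, 0.0006, -0.0003, -0.0596]
[-0.0018, 0.0164, 0.0004, 0.0006, -0.0003, -0.0858]
t 6.45 F [-0.2  0.1  0.7] p [0.4895 0.032  0.0959]
```

The nose lift is about 0.4 rad, well above the 0.24 needed. Now I'll swing the gate.

Emit:
step_arm --pt "0 0.004 0 0 0 0 0" --pt "0 0.008 0 0 0 -0.007 0" --pt "-0.0006 0.0106 0 0 0 -0.033 0" --pt "-0.0012 0.0135 0 0 0 -0.06 0" --pt "-0.0018 0.0164 0 0 0 -0.086 0"

```text
t: 6.95
tool_pos: [0.5052, 0.0258, 0.096]
tcp_rot: [0.768, 0.64, 0.0, 0.0]
contact_force: [0.1, -0.2, 0.4]
grip_width: -0.003
```

```bash
python3 -c "
from h import *
arc([(-9,.028),(-7,.028),(-5,.028),(-3,.028),(-1,.028)],.0955)
"
```

```text
[-0.0007, 0.0025, 0.0005, 0.0008, -0.0005, -0.0238]
[-0.0015, 0.0063, 0.0005, 0.0008, -0.0005, -0.0587]
[-0.0022, 0.0101, 0.0005, 0.0008, -0.0004, -0.0936]
[-0.0027, 0.014, 0.0005, 0.0008, -0.0004, -0.1285]
[-0.0031, 0.0178, 0.0005, 0.0008, -0.0004, -0.1634]
t 6.95 F [ 0.1 -0.2  0.4] p [0.5052 0.0258 0.096 ]
```

Emit:
step_arm --pt "-0.0007 0.0025 0 0 0 -0.024 0" --pt "-0.0015 0.0063 0 0 0 -0.059 0" --pt "-0.0022 0.0101 0 0 0 -0.094 0" --pt "-0.0027 0.014 0 0 0 -0.128 0" --pt "-0.0031 0.0178 0 0 0 -0.163 0"

```text
t: 7.45
tool_pos: [0.5223, 0.0194, 0.096]
tcp_rot: [0.713, 0.702, 0.0, 0.0]
contact_force: [-1.0, -0.5, 0.7]
grip_width: 0.001
```

```bash
python3 -c "
from h import *
s=grab('scene')['img'][150:250,255:355];t=grab('top')['img'][150:250,275:375]
im=np.hstack([cv2.resize(s,(400,400),interpolation=cv2.INTER_CUBIC),cv2.resize(t,(400,400),interpolation=cv2.INTER_CUBIC)])
cv2.imwrite('pics/w5.png',im[:,:,::-1])
arc([(0.,.028),(1,.028),(2,.028),(3,.028),(4,.028)],.0955)
"
```

```text
[-0.0002, 0.0012, 0.0007, 0.0018, -0.0001, -0.0172]
[-0.0007, 0.0031, 0.0007, 0.0018, -0.0, -0.0346]
[-0.0011, 0.005, 0.0007, 0.0018, -0.0, -0.0521]
[-0.0014, 0.0069, 0.0007, 0.0018, -0.0, -0.0695]
[-0.0018, 0.0089, 0.0007, 0.0018, 0.0, -0.087]
t 7.55 F [ 1.2 -0.7  0.3] p [0.5228 0.0192 0.0962]
```

View pics/w5.png

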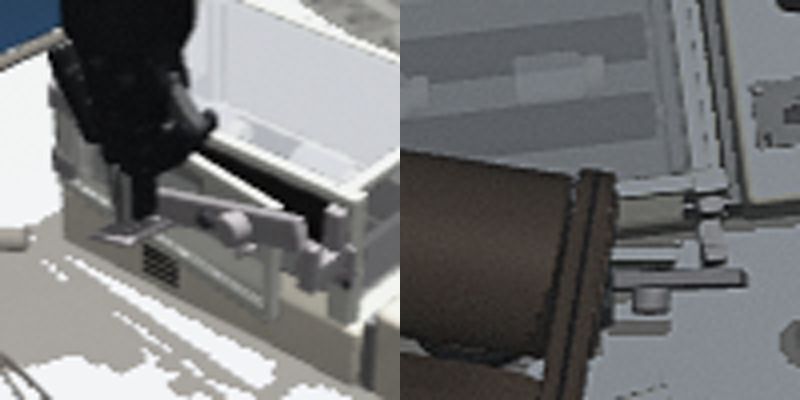

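Both views show the gate following, the bar's nose still raised and just outside the keeper's outer lug. I'll continue.

Emit:
step_arm --pt "-0.0002 0.0012 0 0 0 -0.017 0" --pt "-0.0007 0.0031 0 0 0 -0.035 0" --pt "-0.0011 0.005 0 0 0 -0.052 0" --pt "-0.0014 0.0069 0 0 0 -0.07 0" --pt "-0.0018 0.0089 0 0 0 -0.087 0"

```text
t: 8.05
tool_pos: [0.5318, 0.0173, 0.0962]
tcp_rot: [0.681, 0.732, 0.001, 0.001]
contact_force: [0.2, 1.3, -0.4]
grip_width: -0.003
```

```bash
python3 -c "
from h import *
arc([(4.5,.028),(5,.028),(5.4,.028),(5.4,.027),(5.4,.026)],.0955)
"
```

```text
[-0.0002, 0.0008, 0.0007, 0.0017, 0.0001, -0.0072]
[-0.0004, 0.0017, 0.0007, 0.0017, 0.0001, -0.0159]
[-0.0006, 0.0025, 0.0007, 0.0017, 0.0001, -0.0229]
[-0.0006, 0.0035, 0.0007, 0.0017, 0.0001, -0.0229]
[-0.0006, 0.0045, 0.0007, 0.0017, 0.0001, -0.0229]
t 8.05 F [ 0.2  1.3 -0.4] p [0.5318 0.0173 0.0962]
```

Emit:
step_arm --pt "-0.0002 0.001 0 0 0 -0.007 0" --pt "-0.0004 0.0017 0 0 0 -0.016 0" --pt "-0.0006 0.0025 0 0 0 -0.023 0" --pt "-0.0006 0.0035 0 0 0 -0.023 0" --pt "-0.0006 0.0045 0 0 0 -0.023 0"

```text
t: 8.55
tool_pos: [0.5363, 0.0169, 0.0962]
tcp_rot: [0.673, 0.74, 0.001, 0.001]
contact_force: [-0.5, -1.0, 0.6]
grip_width: -0.003
```

Emit:
step_arm --pt "0 0.001 0 0 0 0 0" --pt "0 0.002 0 0 0 0 0" --pt "0 0.003 0 0 0 0 0" --pt "0 0.003 0 0 0 0 0" --pt "0 0.003 0 0 0 0 0"

```text
t: 9.05
tool_pos: [0.5374, 0.0168, 0.0953]
tcp_rot: [0.673, 0.74, -0.002, -0.001]
contact_force: [-5.2, -2.8, 0.8]
grip_width: -0.003
```

```bash
python3 -c "
from h import *
s=grab('scene')['img'][150:250,255:355];t=grab('top')['img'][150:250,275:375]
im=np.hstack([cv2.resize(s,(400,400),interpolation=cv2.INTER_CUBIC),cv2.resize(t,(400,400),interpolation=cv2.INTER_CUBIC)])
cv2.imwrite('pics/w6.png',im[:,:,::-1])
arc([(5.4,.026)],.0955)
"
```

```text
[0.0003, -0.0011, -0.0002, -0.0038, 0.0005, 0.0006]
t 9.15 F [-4.9 -2.   0.3] p [0.5374 0.0169 0.0953]
```

View pics/w6.png

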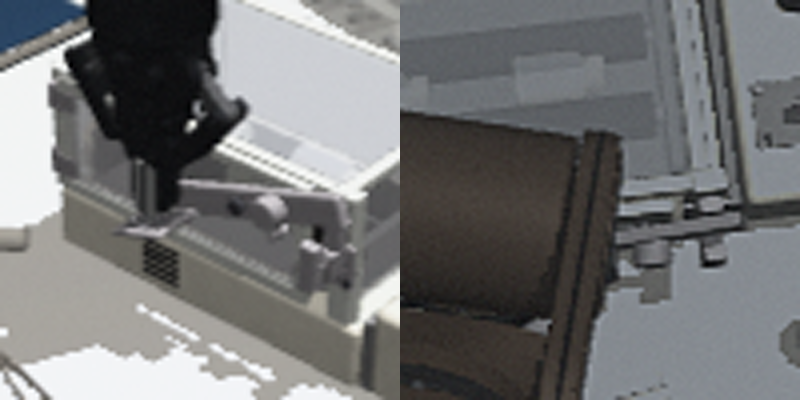

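The gate is against its stop (5 N reaction), and the top view shows the bar between the two lugs. I'll ease off and rise so the bar drops.

Emit:
step_arm --pt "0 0 -0.004 0 0 0 0" --pt "0 0 -0.008 0 0 0 0" --pt "0 0 -0.012 0 0 0 0" --pt "0 -0.0005 -0.017 0 0 0 0" --pt "0 -0.001 -0.022 0 0 0 0"

```text
t: 9.65
tool_pos: [0.5372, 0.0168, 0.1182]
tcp_rot: [0.673, 0.74, -0.001, -0.0]
contact_force: [-0.2, -0.1, 0.3]
grip_width: 0.0
```

Emit:
step_arm --pt "0 -0.002 -0.005 0 0 0 0" --pt "0 -0.003 -0.02 0 0 0 0" --pt "0 -0.005 -0.045 0 0 0 0" --pt "0 -0.03 -0.08 0 0 0 0" --pt "0 -0.06 -0.11 0 0 0 0"

```text
t: 10.15
tool_pos: [0.4779, 0.011, 0.2311]
tcp_rot: [0.673, 0.74, -0.0, 0.001]
contact_force: [-0.4, -0.2, 0.4]
grip_width: -0.003
```

Emit:
step_arm --pt "0.05 -0.01 -0.02 0 0 0 0" --pt "0.1 -0.01 -0.02 0 0 0 0" --pt "0.15 -0.01 -0.02 0 0 0 0" --pt "0.2 -0.01 -0.02 0 0 0 0" --pt "0.2 -0.01 -0.02 0 0 0 0"

```text
t: 10.65
tool_pos: [0.448, 0.2136, 0.2525]
tcp_rot: [0.67, 0.742, 0.001, 0.001]
contact_force: [0.7, -0.3, -0.3]
grip_width: -0.002
```

```bash
python3 -c "
from h import *
ds=grab('scene');dt=grab('top');cv2.imwrite('pics/sc9.png',ds['img'][:,:,::-1]);cv2.imwrite('pics/tp9.png',dt['img'][:,:,::-1])
s=ds['img'][150:270,265:425];t=dt['img'][120:240,235:395]
g=np.uint8(255*(t/255.)**.6)
im=np.vstack([cv2.resize(x,(400,300),interpolation=cv2.INTER_CUBIC) for x in (s,g)])
cv2.imwrite('pics/w7.png',im[:,:,::-1]); print(robot.get_state()['contact_force'],robot.get_state()['t'])
"
```

```text
[ 1.20739432  0.59600267 -0.0323231 ] 10.75
```

View pics/w7.png

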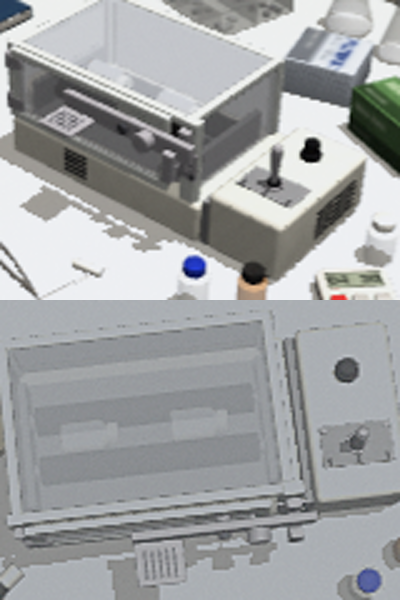

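The gate is closed, the bar lies parallel to the gate's edge at the keeper, and the toggle is upright. As a last look I'll zoom in with the model's level-bar and upright-toggle points overlaid, and compare the bystanders numerically.

```bash
python3 -c "
from h import *
import pickle
D=pickle.load(open('d0.pkl','rb'));d=grab('scene')
a=np.radians(5.4); gx=np.array([np.cos(a),np.sin(a),0]); gy=np.array([-np.sin(a),np.cos(a),0])
x0,y0,k=265,155,6
im=cv2.resize(d['img'][y0:y0+90,x0:x0+130],None,fx=k,fy=k,interpolation=cv2.INTER_CUBIC)[:,:,::-1].copy()
for th,c in((0,(0,255,0)),(.2,(0,0,255))):
  q=[HINGE-gy*(.165+r*np.cos(th)+.01*-np.sin(th))-gx*.017+np.array([0,0,.118+r*np.sin(th)+.01*np.cos(th)]) for r in(-.076,.077)]
  u=(proj(d,q)-[x0-.5,y0-.5])*k; cv2.line(im,*[tuple(int(v) for v in w) for w in u],c,1)
u=(proj(d,[(.637,-.1515,.07),(.637,-.1515,.118)])-[x0-.5,y0-.5])*k; cv2.line(im,*[tuple(int(v) for v in w) for w in u],(0,255,0),1)
cv2.imwrite('pics/w8.png',im)
t=grab('top')
for n,b in dict(tan=(390,210,410,228),blue=(370,225,390,242),white=(402,145,422,165),timer=(405,165,442,205),stir=(325,225,345,315),marker=(198,222,240,274),tape=(207,154,233,188),tweez=(275,262,337,280)).items():
  s=np.s_[b[1]:b[3],b[0]:b[2]]; print(n,np.abs(D['top']['img'][s].astype(int)-t['img'][s]).mean().round(1))
"
```

```text
tan 8.4
blue 8.9
white 9.8
timer 10.0
stir 17.9
marker 13.7
tape 9.9
tweez 10.9
```

View pics/w8.png

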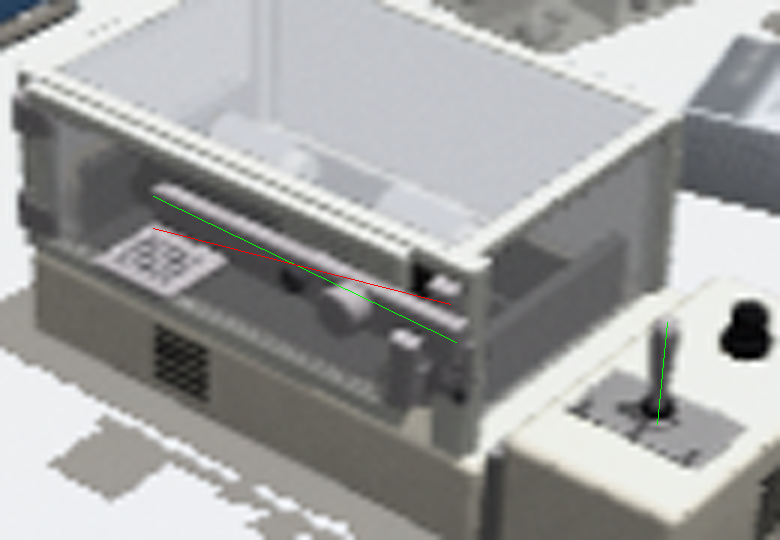

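The bar's edge (slope 0.43) runs parallel to the gate's top and bottom edges (0.40-0.44), so it is level. Its nose sits behind the outer lug at (408, 340), and the toggle matches the upright line.

```bash
python3 -c "
from h import *
print(robot.get_state()['t'],np.abs(robot.get_state()['qd']).max()); print(robot.finish_job())"
```

```text
10.85 0.024514908293382476
the job is handed in; nothing more can be done
None
```

The roller is switched off and its gate is closed and latched. I handed the job in at about 10.9 s of the 53 s allowed.

- **Toggle:** I closed the jaws on it, centred over its pivot, until they were about 14 mm apart. The final view shows it upright.
- **Latch and gate:** I pressed the thumb plate with the shut fingertips, which raised the nose by about 0.4 rad (0.24 is needed). I then swung the gate on the bar until it met its stop, where the reaction was about 5 N, and rose so the bar dropped.
- **Last checks:** The bar is level and parallel to the gate's edges, with its nose behind the keeper's outer lug. I did not push the gate afterwards to test that it is held. My overlaid level-bar line was slightly off the bar in slope (0.48 against 0.43). I put that down to small pose error, because the bar's slope matches the gate's own edges.
- **Things around the roller:** I saw no contact with any of them. A before-and-after comparison of the top views gave only a background difference of 8–11 grey levels for most. The stir bar and marker areas differed more (17.9 and 13.7). I put this down to the gate or its shadow in those areas and did not check them more closely.
- **Arm:** It ended clear of everything, at a height of about 0.25 m.

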